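# Coconut shells into the scrap pail, lid locked on

## Task

Clear all three pieces of broken coconut shell from the low wooden board into the open steel scrap pail. Then set the pail's lid on its mouth with the two ears passing down between the lugs, and turn it clockwise (seen from above) by its handle until the ears are under the lugs and up against their stops. Let go, and leave the little brass bowl on the board and the steel tumbler beside it standing where they are.

Things in the scene. Friction and masses are not known exactly. Their poses are not given: they have to be found in the camera images.
- board: Fixed low wooden board (patla), 280 mm (its x) by 260 mm (its y), flat top 45 mm above the table. Origin: centre of its underside, on the table. The three shell pieces and a small brass bowl lie on it, in any order.
- shell1: A loose piece of broken brown coconut shell, 62 mm long (its x) by 46 mm wide (its y), 16 mm high: an oval ragged-edged shallow dome, lying dome up; its sides slope down to the board, so it can be pinched across its width close to the board. 30 g. Origin: centre of its underside, z up. The three differ little in size.
- shell2: A loose piece of broken brown coconut shell, 54 mm long (its x) by 42 mm wide (its y), 16 mm high: an oval ragged-edged shallow dome, lying dome up; its sides slope down to the board, so it can be pinched across its width close to the board. 30 g. Origin: centre of its underside, z up. The three differ little in size.
- shell3: A loose piece of broken brown coconut shell, 68 mm long (its x) by 48 mm wide (its y), 16 mm high: an oval ragged-edged shallow dome, lying dome up; its sides slope down to the board, so it can be pinched across its width close to the board. 30 g. Origin: centre of its underside, z up. The three differ little in size.
- pail: Open round steel scrap pail fixed to the table, left or right of the board: outside diameter 160 mm, mouth 152 mm, base 4 mm thick, rim 85 mm above the table, nothing above 102 mm. Origin: centre of its underside, z up. Two lugs stand outside the rim, opposite each other on its +x and -x sides. Fully home, the lid's x axis lies along the pail's x axis, either way round.
- lug_a (a point): Top of the lug on the pail's +x side, 92 mm from the axis. Each lug is a steel bracket 34 mm wide, 80 to 104 mm from the axis, with a roof over the ear's path from 82 mm outward and a solid stop at its clockwise end (seen from above). The ear enters from the anticlockwise side, 3.5 mm clear; the roof slopes down so that the ear wedges lightly in the last 2 degrees before the stop.
- lug_b (a point): The same point of the like lug on the pail's -x side.
- lid: The pail's loose lid, about 250 g, at first on the table on the other side of the board, handle up. Origin: underside centre of its plug. Plug 8 mm deep, 141 mm across (132 mm in the lower 4 mm); plate 6 mm thick, 158 mm across, 8 to 14 mm above the origin; two ears in the plate's plane, 24 mm wide, on its +x and -x sides, reaching 92 mm from the centre. Same after half a turn.
- lid_handle (a point): Top centre of the lid's handle, 52 mm above the lid's origin: a straight solid dark wooden bar along the lid's x axis (in line with the ears), 90 mm long, 16 mm thick, 38 mm high from the plate. Pinch it across its thickness (the lid's y) from above. Turning the lid home takes under 1 N m.
- pail_rim (a point): Centre of the pail's mouth, at rim height (85 mm). Seated, the lid's plate rests on the rim, so the lid's origin is 8 mm below this point. The lid goes down when its x axis is turned between 25 and 150 degrees anticlockwise (seen from above) from the pail's x axis; 45 degrees is a good choice.
- katori: Bystander: small brass bowl, 60 mm across, 32 mm high, standing among the shell pieces on the board. Origin: centre of its underside.
- tumbler: Bystander: steel tumbler, 52 mm across, 78 mm high, standing on the table beside the far left corner of the board. Origin: centre of its underside.

How it is judged:
On the way:
1. all three shell pieces lie in the pail while the lid is not yet on it (horizontal distance between each of shell1, shell2, shell3 and pail below 0.078 m and height (world z) of each of shell1, shell2, shell3 below 0.07 m and horizontal distance between lid and pail above 0.05 m), for 0.2 s.
At the end, for the whole second after the job is handed in: All three shell pieces are inside the pail; the lid lies flat on the rim (origin 73 to 79.5 mm above the pail's underside, within 7 mm of its axis, tilt under 0.04 rad), turned home so that its x axis is within 0.09 rad of the pail's x axis (either way round); the pieces and the lid are at rest (horizontal distance between each of shell1, shell2, shell3 and pail below 0.078 m and height (world z) of each of shell1, shell2, shell3 below 0.07 m and z of lid in the frame of pail between 0.073 and 0.0795 m and horizontal distance between lid and pail below 0.007 m and angle between lid's own z axis and vertical below 0.04 rad and angle between the x axis of lid and the x axis of pail, either way round below 0.09 rad and linear speed of each of shell1, shell2, shell3, lid below 0.02 m/s); the robot touches nothing.
It fails at once if the brass bowl is shifted by more than 30 mm or tipped (distance of katori from where it was at the start of the episode above 0.03 m or angle between katori's own z axis and vertical above 0.5 rad).
It fails at once if the steel tumbler is shifted by more than 40 mm or tipped (distance of tumbler from where it was at the start of the episode above 0.04 m or angle between tumbler's own z axis and vertical above 0.5 rad).
It also fails if it takes over 72 s, if anything falls off the work surface, if the arm or the gripper's body presses on something with over 40 N, if the wrist force passes 120 N, or if a joint passes its speed limit or range.

## Robot

A 6-joint arm with a two-finger parallel gripper is mounted at the origin on the work surface. World frame = base frame: x ahead of the robot, y to its left, z up, the work surface at z = 0. Lengths are in m, angles in rad, forces in N, time in s.
With the tool pointing down it reaches from about 0.275 to 0.75 m from the base axis. Payload 10.2 kg.
Tool frame: the origin (TCP) lies midway between the tips of the shut fingers; the grasp point (between the pads) lies 19 mm behind it (env.hold_point_z is the distance from the TCP to the grasp point, in m); z points along the fingers, y is the line along which they close (so a half turn about z gives the same grasp; the last joint's range is limited). The gripper opens to 85 mm and grips with 20 to 120 N. Pads are 22 mm wide; open, the fingers measure 114 mm over their backs; the gripper's body (76 mm by 85 mm) begins 54 mm behind the grasp point. The pads swing forward as they close: fully open they stand 13 mm farther back than shut.
Start: joints at [-1.332, 0.313, 1.498, -0, 1.331, -0.223], TCP at [0.234, -0.47, 0.231] pointing down, gripper open.
Joint ranges: [-2.94, 2.94], [-0.97, 2.17], [0.19, 2.56], [-1.23, 4.37], [0.02, 3.11], [-2.88, 2.88]. Speed limits (rad/s): [2.39, 2.39, 3.01, 3.14, 3.14, 3.14].

## Interface

Orientations are given as a unit quaternion [x, y, z, w].
In Python, from bench import env, kinematics, monitor, eyes, job gives the robot as it stands. The module is installed in compiled form; this text tells all that it offers. Calls block until the motion is done:
- env.reach(position, orientation): joint-space move of the TCP to a pose.
- env.movel(position, velocity=0.15, frame=None, guard=None): straight line of the TCP; frame=None keeps the orientation; velocity is the mean speed in m/s. With guard (N) it stops when the force on the tool has changed by that much, and returns True; else False.
- env.set_joints(angles): joint-space move.
- env.release() and env.close_gripper(effort=None): open the fingers fully, or close them until they stop; effort is the grip in N (None keeps the last).
- env.hold(seconds).
- kinematics.ik(position, orientation): joint angles nearest the present ones, or None.
- monitor.sense(): the state.
- eyes.grab_frame(name): name is "scene" or "top"; returns a dict with "frame" (480x640x3 uint8, red, green, blue), "mtx" (3x3 intrinsics, pixels), "k1" (the pictures are not rectified: a ray, as slopes to the right and down, at radius r is drawn at 1 + k1 r^2 times it, then the intrinsics apply), "view" (4x4, takes a point from world to camera coordinates). Camera axes: x right, y down, z forward; pixel columns grow to the right and rows downward; lengths in m; the calibration is good to about 2 mm. A picture is of the moment at which its call begins. There is no depth.
A pose or a line that the arm cannot do raises env.MotionError and nothing moves.
- job.hand_in(): hands the job in; it is judged then, once.
The state is a dict: "clock": time; "joints": joint angles; "qvel": joint speeds; "joint_efforts": joint torques, N m; "position": TCP position; "ee_rot": TCP orientation; "contact_force": force on the tool from outside, world axes, zero at the start; "ft_torque": the same for the moment, N m; "finger_gap": opening from 0.0 (shut) to 1.0 (fully open); "gripper_force": force on a finger pad.
Only numpy, scipy, OpenCV 4.12 (cv2) and the standard library are available. Lean on these libraries where they do the work, as an engineer would, in place of code of your own. Each camera call takes 0.05 s, during which the arm holds its last target. There are 200 camera calls.

## Working session

There is one attempt and no reset: what is moved stays moved. The work goes in short steps, each a Python script; the robot and the scene stay as the last script left them, time stands still between calls to the robot, and variables do not carry over. Pictures are saved under pics/ and viewed, at most 10 in all, crops included, and the job is handed in when it is done.

```bash
mkdir -p pics
python3 - <<'E'
from bench import env,monitor,eyes
import cv2,numpy as np
for n in("top","scene"):
    f=eyes.grab_frame(n); cv2.imwrite(f"pics/{n}0.png",f["frame"][:,:,::-1]); print(n,f["mtx"].round(1).tolist(),f["k1"],np.round(f["view"],4).tolist())
s=monitor.sense();print(s["clock"],s["position"],s["ee_rot"],s["finger_gap"],env.hold_point_z)
E
```

```text
top [[546.9, 0.0, 317.4], [0.0, 546.9, 237.6], [0.0, 0.0, 1.0]] -0.17275808551532953 [[0.0265, -0.9996, -0.0115, -0.0325], [-0.9846, -0.0241, -0.1732, 0.5433], [0.1729, 0.0159, -0.9848, 1.3636], [0.0, 0.0, 0.0, 1.0]]
scene [[522.4, 0.0, 311.9], [0.0, 522.4, 244.1], [0.0, 0.0, 1.0]] -0.002485372046606185 [[0.0592, 0.9982, -0.011, 0.003], [0.8003, -0.0541, -0.5972, -0.3647], [-0.5967, 0.0265, -0.8021, 1.392], [0.0, 0.0, 0.0, 1.0]]
0.1 [ 0.23386387 -0.46977599  0.2307986 ] [ 9.73461654e-01  2.28849446e-01  7.16004343e-06 -5.83185422e-04] 1.002646071306588 0.0187
```

View pics/top0.png

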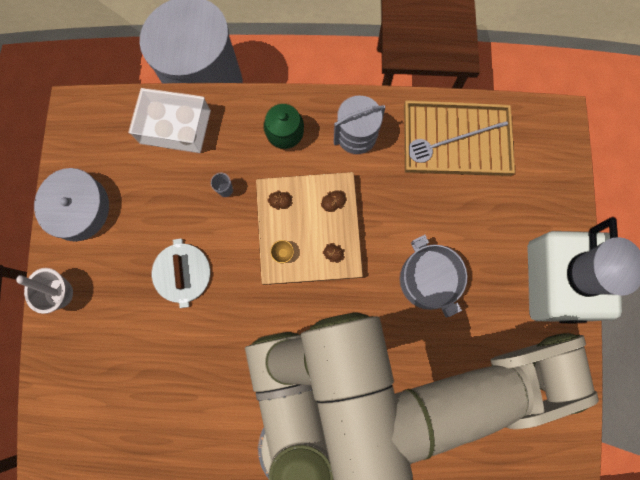

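View pics/scene0.png

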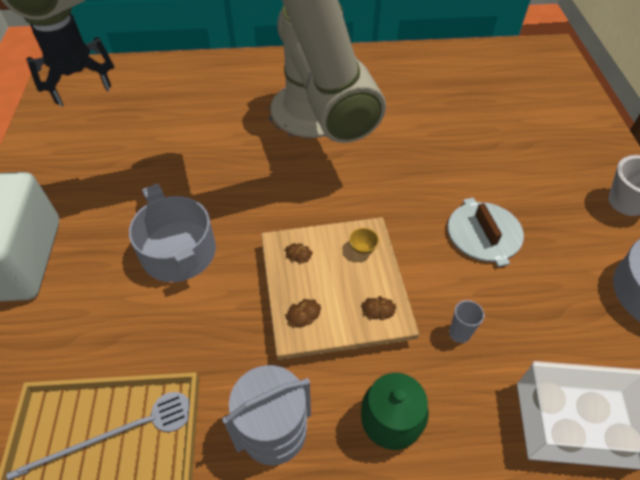

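Top view: shells sit at about (279,200), (333,201) and (334,253), and the bowl at (283,252). The pail is at (434,277) with lugs at (420,242) and (452,309). The lid is at (181,274) and the tumbler at (221,184). The scene view shows the same layout.

```bash
cat > h.py <<'E'
import cv2,numpy as np
from bench import env,kinematics,monitor,eyes,job
from scipy.spatial.transform import Rotation as R
def grab(n): return eyes.grab_frame(n)
def cast(f,px,z):
    px=np.atleast_2d(np.float64(px)); k=f["k1"]
    u=cv2.undistortPoints(px[:,None],f["mtx"],np.array([k,0,0,0.]))[:,0]
    V=np.array(f["view"]);Rm,t=V[:3,:3],V[:3,3];C=-Rm.T@t
    d=np.c_[u,np.ones(len(u))]@Rm
    return C+d*((z-C[2])/d[:,2])[:,None]
def proj(f,P):
    V=np.array(f["view"]);return cv2.projectPoints(np.float64(np.atleast_2d(P))[:,None],cv2.Rodrigues(V[:3,:3])[0],V[:3,3],f["mtx"],np.array([f["k1"],0,0,0.]))[0][:,0]
def blobs(f,mask,z,amin):
    out=[]
    for c in cv2.findContours(mask,cv2.RETR_EXTERNAL,cv2.CHAIN_APPROX_NONE)[0]:
        if cv2.contourArea(c)<amin: continue
        w=cast(f,c[:,0],z)[:,:2]; m=np.zeros_like(mask);cv2.drawContours(m,[c],-1,1,-1)
        ys,xs=np.nonzero(m);p=cast(f,np.c_[xs,ys],z)[:,:2];ctr=p.mean(0)
        ev,E=np.linalg.eigh(np.cov((p-ctr).T)); a=np.arctan2(E[1,1],E[0,1])
        out.append((ctr.round(4),round(float(np.degrees(a))%180,1),(4*np.sqrt(ev[::-1])).round(4),c[:,0].mean(0).round(0)))
    return out
def quat(yaw): # yaw = world angle of tool closing axis (y)
    y=np.array([np.cos(yaw),np.sin(yaw),0]);z=np.array([0,0,-1.]);return R.from_matrix(np.c_[np.cross(y,z),y,z]).as_quat()
E
python3 - <<'E'
from h import *
tiles=[]
for n,cp,cl in(("top",(434,277),(181,274)),("scene",(172,235),(486,232))):
    f=grab(n);I=f["frame"];hsv=cv2.cvtColor(I,cv2.COLOR_RGB2HSV)
    print(n,[ (k,proj(f,p).round(0).tolist()) for k,p in(("board",(0.55,0.0,.045)),)])
    v=hsv[:,:,2]; m=((v<125)).astype(np.uint8)*255
    b=np.zeros_like(m)
    q=[(255,175),(362,175),(362,285),(255,285)] if n=="top" else [(262,228),(385,222),(412,333),(280,352)]
    cv2.fillPoly(b,[np.int32(q)],255)
    for r in blobs(f,cv2.erode(b,np.ones((7,7)))&m,.051,60): print(" shell",*r)
    br=((hsv[:,:,0]>18)&(hsv[:,:,0]<30)&(hsv[:,:,1]>190)).astype(np.uint8)*255
    for r in blobs(f,b&br,.06,60): print(" bowl",*r)
    l=np.zeros_like(m);cv2.circle(l,cl,45,255,-1)
    pl=((hsv[:,:,1]<60)&(v>120)).astype(np.uint8)*255
    dk=((v<90)).astype(np.uint8)*255
    mm=l&(pl|dk); mm=cv2.morphologyEx(mm,cv2.MORPH_OPEN,np.ones((3,3)))
    for r in blobs(f,mm,.014,300): print(" lid",*r)
    l2=np.zeros_like(m);cv2.circle(l2,cl,26,255,-1)
    for r in blobs(f,l2&dk,.045,40): print(" handle",*r)
    for c in(cp,cl): tiles.append(cv2.resize(I[c[1]-50:c[1]+50,c[0]-66:c[0]+66],(400,300),interpolation=cv2.INTER_CUBIC))
T=np.vstack([np.hstack(tiles[:2]),np.hstack(tiles[2:])]);cv2.imwrite("pics/crops.png",T[:,:,::-1])
E
```

```text
top [('board', [[310.0, 235.0]])]
 shell [ 0.5052 -0.0617] 59.7 [0.0548 0.0455] [334. 252.]
 shell [0.505  0.0388] 179.9 [0.0566 0.0202] [294. 252.]
 shell [0.5024 0.0857] 12.4 [0.0625 0.0297] [277. 252.]
 shell [ 0.6422 -0.0583] 123.2 [0.0689 0.0504] [334. 200.]
 shell [0.6408 0.0812] 87.6 [0.0641 0.0475] [280. 200.]
 shell [ 0.6473 -0.1208] 3.1 [0.1654 0.0122] [358. 206.]
 lid [0.4463 0.3417] 12.1 [0.1682 0.1574] [182. 273.]
 handle [0.4423 0.3345] 6.3 [0.1023 0.0212] [180. 273.]
scene [('board', [[330.0, 269.0]])]
 shell [ 0.6486 -0.0583] 123.4 [0.0689 0.0486] [302. 313.]
 shell [0.6475 0.0809] 89.5 [0.0631 0.0458] [378. 308.]
 shell [ 0.512  -0.0618] 60.0 [0.0548 0.0423] [298. 253.]
 shell [0.5197 0.0516] 58.6 [0.0571 0.0346] [356. 253.]
 shell [0.4814 0.0874] 21.9 [0.0498 0.0233] [369. 237.]
 bowl [0.5011 0.0655] 22.8 [0.0512 0.0331] [362. 241.]
 lid [0.4563 0.3403] 177.9 [0.169 0.163] [486. 230.]
 handle [0.4668 0.3333] 7.4 [0.1069 0.029 ] [486. 227.]
```

View pics/crops.png

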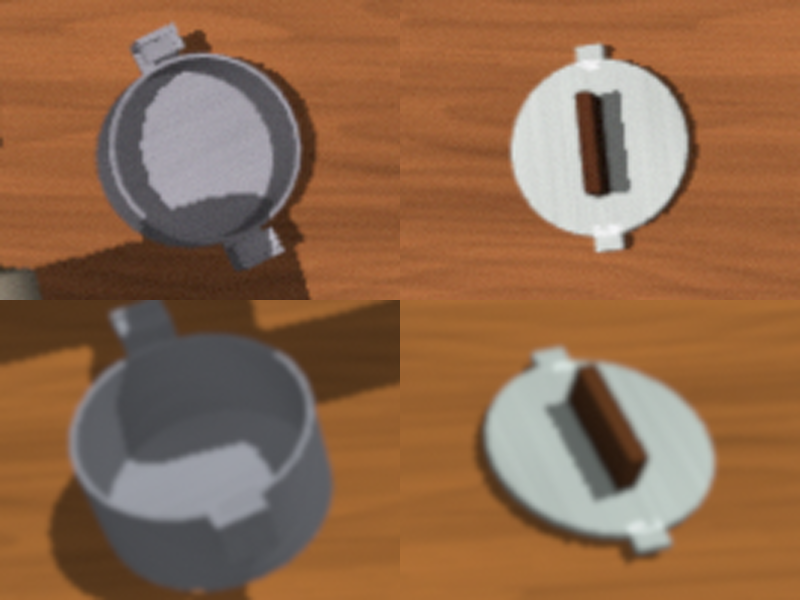

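The crops show the lugs, rim, lid ears and handle clearly, so I'll cast those points from both views.

Run:
```python
from h import *
t,s=grab("top"),grab("scene")
D={"rim":(.085,(435.3,276.1),(169.7,227.2)),"lug1":(.1,(420.8,241.9),(152.2,192.3)),"lug2":(.1,(452.2,308.5),(185.2,254.3)),
"ear1":(.014,(178.4,241.5),(469.5,200.2)),"ear2":(.014,(184.3,302.5),(501.8,260.2)),"handle":(.052,(177.7,271.5),(490,222.3)),"tumbler":(.078,(221,180),(467,312))}
for k,(z,a,b) in D.items(): print(k,cast(t,a,z)[0].round(4),cast(s,b,z)[0].round(4))
for p in [(.445,.338,.2),(.445,-.25,.2)]:
  for y in range(0,360,30):
    q=kinematics.ik(p,quat(np.radians(y))); print(p,y,None if q is None else np.round(q,2))
```

```text
rim [ 0.447 -0.316  0.085] [ 0.4556 -0.3137  0.085 ]
lug1 [ 0.5301 -0.2771  0.1   ] [ 0.3724 -0.3548  0.1   ]
lug2 [ 0.3662 -0.3548  0.1   ] [ 0.5358 -0.273   0.1   ]
ear1 [0.53   0.3535 0.014 ] [0.3653 0.3297 0.014 ]
ear2 [0.368  0.3269 0.014 ] [0.5315 0.3566 0.014 ]
handle [0.4454 0.3394 0.052 ] [0.4609 0.3407 0.052 ]
tumbler [0.6841 0.2349 0.078 ] [0.6806 0.234  0.078 ]
(0.445, 0.338, 0.2) 0 [ 0.44  0.41  1.44 -0.    1.29  0.44]
(0.445, 0.338, 0.2) 30 [ 0.44  0.41  1.44 -0.    1.29 -0.08]
(0.445, 0.338, 0.2) 60 [ 0.44  0.41  1.44 -0.    1.29 -0.61]
(0.445, 0.338, 0.2) 90 [ 0.44  0.41  1.44 -0.    1.29 -1.13]
(0.445, 0.338, 0.2) 120 [ 0.44  0.41  1.44 -0.    1.29 -1.65]
(0.445, 0.338, 0.2) 150 [ 0.44  0.41  1.44 -0.    1.29 -2.18]
(0.445, 0.338, 0.2) 180 [ 0.44  0.41  1.44 -0.    1.29 -2.7 ]
(0.445, 0.338, 0.2) 210 None
(0.445, 0.338, 0.2) 240 [ 0.44  0.41  1.44 -0.    1.29  2.53]
(0.445, 0.338, 0.2) 270 [ 0.44  0.41  1.44 -0.    1.29  2.01]
(0.445, 0.338, 0.2) 300 [ 0.44  0.41  1.44 -0.    1.29  1.49]
(0.445, 0.338, 0.2) 330 [ 0.44  0.41  1.44 -0.    1.29  0.96]
(0.445, -0.25, 0.2) 0 [-0.74  0.31  1.59 -0.    1.24 -0.74]
(0.445, -0.25, 0.2) 30 [-0.74  0.31  1.59 -0.    1.24 -1.27]
(0.445, -0.25, 0.2) 60 [-0.74  0.31  1.59 -0.    1.24 -1.79]
(0.445, -0.25, 0.2) 90 [-0.74  0.31  1.59 -0.    1.24 -2.31]
(0.445, -0.25, 0.2) 120 [-0.74  0.31  1.59 -0.    1.24 -2.84]
(0.445, -0.25, 0.2) 150 None
(0.445, -0.25, 0.2) 180 [-0.74  0.31  1.59 -0.    1.24  2.4 ]
(0.445, -0.25, 0.2) 210 [-0.74  0.31  1.59 -0.    1.24  1.88]
(0.445, -0.25, 0.2) 240 [-0.74  0.31  1.59 -0.    1.24  1.35]
(0.445, -0.25, 0.2) 270 [-0.74  0.31  1.59 -0.    1.24  0.83]
(0.445, -0.25, 0.2) 300 [-0.74  0.31  1.59 -0.    1.24  0.31]
(0.445, -0.25, 0.2) 330 [-0.74  0.31  1.59 -0.    1.24 -0.22]
```

Both views agree:
- **Pail:** centre at about (0.450, -0.315), x axis at about 26°. The lug spacing measures 181 mm against the true 184 mm.
- **Lid:** centre at (0.449, 0.341), axis at about 9°.

I'll start with the shells.

```bash
cat >> h.py <<'E'
PAIL=np.array([.450,-.315])
def go(xy,z,yaw): env.reach(np.r_[xy,z],quat(yaw))
def shell(xy,deg,off,z=.044):
    yaw=np.radians(deg); go(xy,.16,yaw)
    print("down stop",env.movel(np.r_[xy,z],velocity=.2,guard=10)); env.close_gripper(40)
    s=monitor.sense();print("gap",s["finger_gap"],"z",s["position"][2],"F",s["gripper_force"])
    env.movel(np.r_[xy,.17],velocity=.25); print("lifted gap",monitor.sense()["finger_gap"])
    if monitor.sense()["finger_gap"]<.2: env.release();return
    p=PAIL+off; go(p,.17,np.radians(-35)); env.movel(np.r_[p,.095],velocity=.2); env.release(); env.movel(np.r_[p,.17],velocity=.25)
    print("clock",monitor.sense()["clock"])
E
python3 - <<'E'
from h import *
shell([.507,-.0618],-30,[0,0])
f=grab("top");cv2.imwrite("pics/a1.png",f["frame"][150:350,230:500,::-1].repeat(2,0).repeat(2,1))
E
```

```text
down stop False
gap 0.493286318925309 z 0.045113529648025286 F 38.75689227017574
lifted gap 0.49388983784289775
clock 6.475
```

View pics/a1.png

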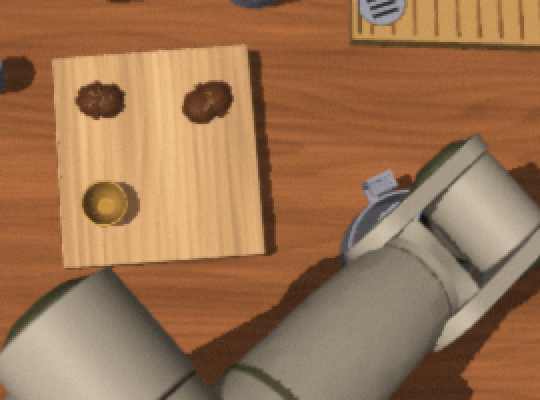

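The first shell is gone from the board and the bowl hasn't moved. The two remaining shells are at crop positions (207,102) and (100,100). Next I'll pick those up and look into the pail.

Run:
```python
from h import *
shell([.644,-.0583],33,[.012,.012])
shell([.643,.081],-1,[-.012,-.012])
go([.449,.30],.2,np.radians(-81))
a=grab("top")["frame"][175:325,210:500];b=grab("scene")["frame"][150:350,100:400]
a=cv2.resize(a,(580,300));b=cv2.resize(b,(450,300));
cv2.imwrite("pics/a2.png",np.vstack([a[:,:,::-1],cv2.copyMakeBorder(b,0,0,0,130,0)[:,:,::-1]]))
print(monitor.sense()["clock"])
```

```text
down stop False
gap 0.5594426396144991 z 0.04549334935986843 F 40.15319287776947
lifted gap 0.5553861024034852
clock 12.1917
down stop False
gap 0.5354116380640073 z 0.045383736561352334 F 40.03412336111069
lifted gap 0.5316397339293892
clock 18.7333
21.075
```

View pics/a2.png

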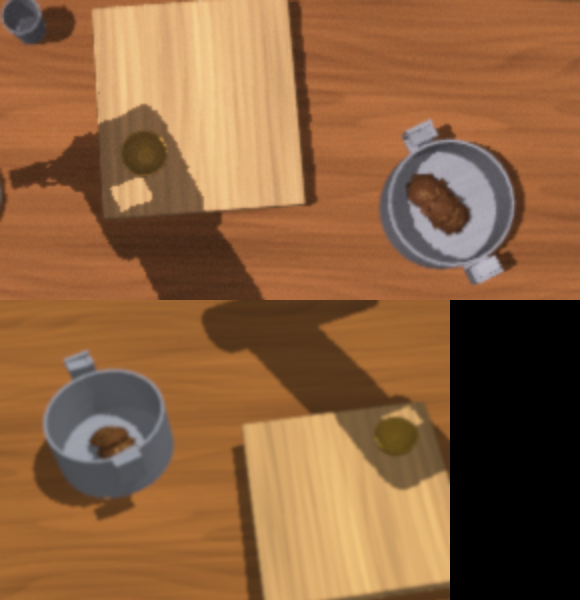

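All three shells are in the pail and the bowl hasn't moved. Next I'll grasp the lid, carry it above the pail and check the alignment.

Run:
```python
from h import *
L=np.array([.449,.341]); yaw=np.radians(-81)
go(L,.15,yaw)
f=grab("top") 
print("stop",env.movel(np.r_[L,.020],velocity=.12,guard=10)); env.close_gripper(100)
s=monitor.sense();print("gap",s["finger_gap"],s["position"],s["contact_force"].round(1) if hasattr(s["contact_force"],"round") else s["contact_force"])
env.movel(np.r_[L,.22],velocity=.2); print(monitor.sense()["finger_gap"])
go(PAIL,.22,np.radians(71-90)); env.movel(np.r_[PAIL,.150],velocity=.15)
s=monitor.sense();print(s["clock"],s["position"],s["finger_gap"])
a=grab("top")["frame"][215:335,355:515];b=grab("scene")["frame"][165:285,90:250]
cv2.imwrite("pics/a3.png",np.hstack([cv2.resize(x,(400,300),interpolation=cv2.INTER_CUBIC) for x in(a,b)])[:,:,::-1])
```

```text
stop False
gap 0.17267397234888382 [0.44919495 0.34127421 0.02046539] [-0.6  0.6  5.4]
0.17435095872237683
27.4667 [ 0.45044798 -0.3151848   0.15084723] 0.1755844384988917
```

View pics/a3.png

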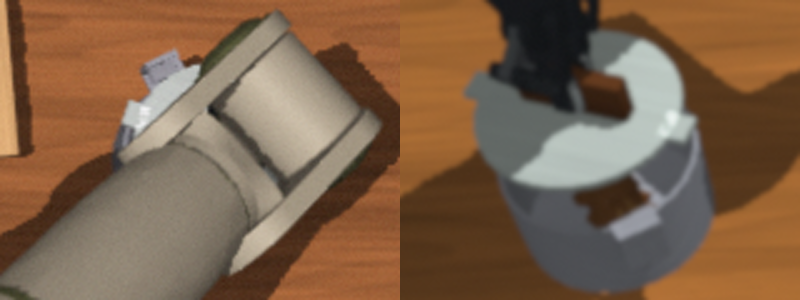

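Run:
```python
from h import *
s=grab("scene")
a=cast(s,(90+78/2.5,165+85/2.5),.145)[0];b=cast(s,(90+285/2.5,165+123/2.5),.145)[0];d=b-a
print(a,b,(a+b)/2,np.linalg.norm(d),np.degrees(np.arctan2(d[1],d[0]))%180)
# ellipse centre of plate: bright plate contour extents
p=cast(s,(90+(478-400+0)/2.5,165+110/2.5),.145)
# expected pixel of lid for TCP-centred lid
print(proj(s,[[.4504,-.3152,.145]]), proj(s,[[.450,-.315,.085],[.454,-.314,.085]]))
```

```text
[ 0.42808003 -0.39613981  0.145     ] [ 0.47762159 -0.23342482  0.145     ] [ 0.45285081 -0.31478232  0.145     ] 0.17008978731460875 73.06616906757651
[[161.9924622 205.5429127]] [[169.33031612 225.0356913 ]
 [169.62564631 226.56618399]]
```

In the scene view the lid sits within about 2 mm of the pail's centre at 73°, so I'll shift slightly and lower it under guard.

```bash
cat >> h.py <<'E'
PAIL=np.array([.452,-.314])
E
python3 - <<'E'
from h import *
env.movel(np.r_[PAIL,.12],velocity=.1)
print("stop",env.movel(np.r_[PAIL,.0955],velocity=.03,guard=12))
s=monitor.sense();print(s["clock"],s["position"],np.round(s["contact_force"],1),np.round(s["ft_torque"],2))
b=grab("scene")["frame"][165:285,90:250]
cv2.imwrite("pics/a4.png",cv2.resize(b,(560,420),interpolation=cv2.INTER_CUBIC)[:,:,::-1])
E
```

```text
stop True
28.775 [ 0.4518194  -0.31382995  0.09745836] [-1.   0.7  3.9] [0.   0.07 0.  ]
```

View pics/a4.png

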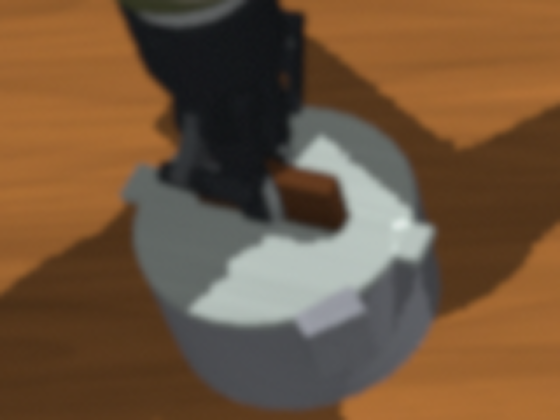

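The lid is seated at the expected height (0.0975 m) with its ears between the lugs. Now I'll turn it clockwise in steps, watching the torque.

Run:
```python
from h import *
for a in [64,57,50,43,37,33,30,28,26,24,23,22,21]:
    env.reach(np.r_[PAIL,.0974],quat(np.radians(a-90)))
    s=monitor.sense();y=R.from_quat(s["ee_rot"]).as_matrix()[:,1];t=s["ft_torque"]
    print(a,round(np.degrees(np.arctan2(y[1],y[0]))+90,1),np.round(s["contact_force"],1),np.round(t,2),round(s["position"][2],4))
    if abs(t[2])>1.3: break
print(s["clock"])
```

```text
64 64.2 [ 0.6 -0.3  0.9] [-0.02 -0.03 -0.16] 0.0975
57 57.3 [-0.1 -0.3  1. ] [ 0.03  0.08 -0.15] 0.0975
50 50.3 [0.4 0.4 1.4] [ 0.01  0.03 -0.14] 0.0975
43 43.4 [-0.5  0.2  1.5] [ 0.06  0.02 -0.21] 0.0975
37 37.3 [ 0.9 -0.4  1.4] [ 0.11 -0.   -0.2 ] 0.0975
33 33.3 [0.4 0.4 3. ] [ 0.1   0.06 -0.24] 0.0975
30 30.2 [-0.3  0.7  3.5] [ 0.09  0.05 -0.27] 0.0975
28 28.1 [ 0.3 -0.4  3.6] [ 0.15  0.04 -0.06] 0.0975
26 26.2 [-0.6  2.   3.8] [0.27 0.1  0.71] 0.0975
24 24.3 [-2.4  2.7  5.6] [0.51 0.16 2.13] 0.0975
31.325
```

The torque jumped to 2.1 N m at about 24–26°, which is where the stop should be. I'll release, retreat and check.

Run:
```python
from h import *
env.release(); p=monitor.sense()["position"]
env.movel(np.r_[p[:2],.2],velocity=.15); go([.40,.15],.3,0)
t,s=grab("top"),grab("scene")
a=t["frame"][217:337,355:515];b=s["frame"][165:285,90:250]
cv2.imwrite("pics/a5.png",np.hstack([cv2.resize(x,(400,300),interpolation=cv2.INTER_CUBIC) for x in(a,b)])[:,:,::-1])
for n,f,c in(("top",t,(434,277)),("scene",s,(168,222))):
    hsv=cv2.cvtColor(f["frame"],cv2.COLOR_RGB2HSV);l=np.zeros((480,640),np.uint8);cv2.circle(l,c,24,255,-1)
    for r in blobs(f,l&((hsv[:,:,2]<110)&(hsv[:,:,1]>90)).astype(np.uint8)*255,.12,40):print(n,*r)
print(monitor.sense()["clock"])
```

```text
top [ 0.45  -0.314] 27.0 [0.0992 0.0235] [437. 273.]
scene [ 0.463  -0.3108] 25.1 [0.1173 0.0156] [167. 219.]
34.6833
```

View pics/a5.png

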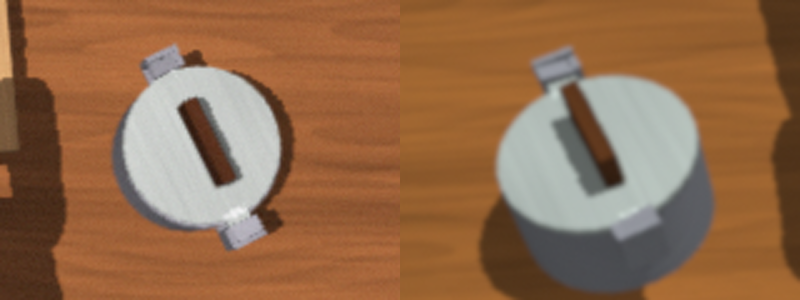

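The picture shows both ears hidden under the lugs. The handle, at about 26°, lines up with the lugs, and the gripper is clear of everything.

```bash
python3 -c "
from bench import job
print(job.hand_in())"
```

```text
the job is handed in; nothing more can be done
None
```

I handed in the job with all three shells in the pail and the lid turned home against its stops; the bowl looked unmoved, the tumbler was never approached, and the hand-in returned no verdict.

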